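# Tuck a folded strip under a joggled lap and hold it down for tacking

### The job

Slide the bright folded metal strip along the bench, without picking it up, and tuck its flat front edge fully home under the raised lip of the red panel, square to it and with its ends level with the panel's sides. Do not lift or shift the panel, and leave the other things where they are. Finish while still holding: press straight down on the strip itself, firmly (about 10 N), so that it stays home and flat on the bench as for a tack weld.

Things in the scene. Friction and masses are not known exactly. Their poses are not given: they have to be found in the camera images.
- strip: Loose bright strip of folded 4 mm sheet, 0.75 kg, 170 mm long (its y), lying on its flat leaf, which is 90 mm deep (x = -90 to 0 mm) and 4 mm thick. Origin: underside, middle of the front edge that is to be tucked; +x points forward out of that edge, z up. A 40 mm high hemmed upstand stands along the rear edge; the bare leaf before it can be pressed on.
- hem (a point): Middle of the top of the strip's upstand: 40 mm above the bench, 86 mm behind the front edge; axes as the strip. The upstand's outer face is at strip x = -90 mm; its top 20 mm is folded back over the leaf as a hem, 8 mm thick (x = -90 to -82 mm): pinch it from above or push it from behind.
- panel: Loose red steel panel of 4 mm sheet, 170 mm wide (its y), joggled: its front (x = -35 to 0 mm) is a raised lip with 6.5 mm free beneath; the step at x = 0 stops the strip's edge; behind it the panel lies flat to x = 240 mm. Origin: on the bench, mid-width, at the step; +x from lip into panel, z up. With the strip fully home the two frames coincide.
- lap (a point): Middle of the top front edge of the panel's lip, 35 mm before the step, 10.5 mm above the bench as it lies. The 1.4 kg panel is held down only by its own weight and the steel weight on it; a push of about 15 N or more along the bench shifts it.
- table: The dark steel bench top, at height 0, on which everything lies.
- weight: Steel bench weight, 60 x 110 x 36 mm with a low rod handle to 66 mm, standing on the far part of the panel. To be left alone. Origin: centre of its underside.
- hammer: Hammer, 260 mm, lying on the bench behind the strip, away from the panel. To be left alone.
- brush: Brush, 220 mm long, lying on the bench just beyond the panel's far end. To be left alone.
- pot: Small open aluminium pot, 100 mm across and 60 mm high, beside the panel on the side far from the robot. To be left alone.
Things that resemble listed ones, but are neither listed nor needed, are in the scene too. Leave any purple or turquoise look-alike of the strip alone.

How it is judged (in metres and radians):
On the way:
1. the strip's edge has been slid fully home under the lip (x of strip in the frame of panel above -0.006 m and angle between the x axis of strip and the x axis of panel, either way round below 0.05 rad), for 0.2 s.
At the end, for the whole second after the job is handed in: Strip's front edge within 6 mm of the panel's step, ends within 8 mm of level with its sides, square within 0.05 rad, flat and still; gripper pressing so that the bench carries over 12 N (strip alone 6.6 to 8.1 N); lip within 2.5 mm of its height, panel within 8 mm of its place (all of step 1 and x of strip in the frame of panel below 0.004 m and y of strip in the frame of panel between -0.008 and 0.008 m and angle between strip's own z axis and vertical below 0.02 rad and height (world z) of strip below 0.002 m and contact force between strip and table above 12 N and contact force between the fingers and strip above 3 N and height (world z) of lap below 0.013 m and distance of panel from where it was at the start of the episode below 0.008 m and linear speed of strip below 0.02 m/s); the arm keeps its last pose, push and grip.
It fails at once if the panel's lip is lifted by more than 4 mm (height (world z) of lap above 0.0145 m).
It fails at once if the panel is shifted by more than 8 mm (distance of panel from where it was at the start of the episode above 0.008 m).
It fails at once if the strip is picked up more than 15 mm off the bench (height (world z) of strip above 0.015 m).
It fails at once if the weight, the hammer, the brush or the pot is moved by more than 25 mm (distance of any of weight, hammer, brush, pot from where it was at the start of the episode above 0.025 m).
It also fails if it takes over 48 s, if anything falls off the work surface, if the arm or the gripper's body presses on something with over 40 N, if the wrist force passes 120 N, or if a joint passes its speed limit or range.

### The arm

A 6-joint arm with a two-finger parallel gripper is mounted at the origin on the work surface. World frame = base frame: x ahead of the robot, y to its left, z up, the work surface at z = 0. Lengths are in mm, angles in rad, forces in N, time in s.
With the tool pointing down it reaches from about 350 to 875 mm from the base axis. Payload 4.2 kg.
Tool frame: the origin (TCP) lies midway between the tips of the shut fingers; the grasp point (between the pads) lies 19 mm behind it; z points along the fingers, y is the line along which they close (so a half turn about z gives the same grasp; the last joint's range is limited). The gripper opens to 85 mm and grips with 20 to 120 N. Pads are 22 mm wide; open, the fingers measure 114 mm over their backs; the gripper's body (76 mm by 85 mm) begins 54 mm behind the grasp point. The pads swing forward as they close: fully open they stand 13 mm farther back than shut.
Start: joints at [-1.065, 0.385, 0.008, 0, -1.194, -0.259], TCP at [152.706, -606.036, 231.312] pointing down, gripper open.
Joint ranges: [-3.14, 3.14], [-1.21, 2.06], [-1.07, 1.41], [-3.16, 2.05], [-2.99, -0.16], [-3.1, 3.1]. Speed limits (rad/s): [2.79, 2.79, 3.14, 3.14, 3.14, 3.14].

### API

Orientations are given as a unit quaternion [x, y, z, w].
In Python, from bench import read_state, get_image, job_done gives the robot as it stands.
- The arm moves only by the shell command python3 -m jog 'ROWS'. ROWS is JSON, a list of rows, each a list of 3 entries, a list of its own where there are three numbers: the shift along the world's x, y, z scaled (see below), then the turn, a rotation vector about the world's x, y, z scaled (see below), then the gripper's target within -1 to 1 (shut at 1, half-way at 0, fully open at -1). In form: [[[x, y, z], [wx, wy, wz], claw], ...]. A call has 1 to 20 rows; each row is the pose to reach, as a shift and turn from the pose commanded when the call began; what a row does not reach only later rows make up. The controller multiplies each number of a shift by 10 cm and each number of a turn by 120 degrees. A row lasts 1/10 s, in which the tool goes at most 50 mm and 8.59 degrees, less where a joint would pass 70% of its speed; a pose out of reach is approached as far as the arm can. A call with a number of a shift or a turn outside -1 to 1 is refused whole. A call with a gripper value outside its range is refused whole. The fingers move at their own pace and stop on an object; the grip force is fixed at half the most. Time passes only in rows, so rows that repeat a pose let the fingers close. It gives the time, the measured TCP pose, the force, the opening and the grip force at its end, in the units of the state.
- read_state(): the state, without advancing time (a new reading comes with each control period).
- get_image(name): name is "scene" or "top"; returns a dict with "frame" (420x560x3 uint8, red, green, blue), "range_z" (420x560 float32, mm along the optical axis (not along the pixel's ray), 0 where there is no reading), "fx", "fy", "cx", "cy" (pixels), "R" (3x3) and "t" (3): a world point X has camera coordinates R X + t. Camera axes: x right, y down, z forward; pixel columns grow to the right and rows downward; lengths in mm; the calibration is good to about 2 mm. A picture is of the moment at which its call begins.
- job_done(): hands the job in; it is judged then, once.
The state is a dict: "clock": time; "joints": joint angles; "joint_vel": joint speeds; "joint_efforts": joint torques, N m; "position": TCP position; "ee_rot": TCP orientation; "contact_force": force on the tool from outside, world axes, zero at the start; "wrist_torque": the same for the moment, N m; "gripper_width": finger opening in mm; "grasp_force": force on a finger pad.
Only numpy, scipy, OpenCV 4.12 (cv2) and the standard library are available. Lean on these libraries where they do the work, as an engineer would, in place of code of your own. Each camera call takes 0.05 s, during which the arm holds its last target. There are 200 camera calls.

## Working session

There is one attempt and no reset: what is moved stays moved. The work goes in short steps, Python scripts to look and compute and a shell command to move; the robot and the scene stay as the last step left them, time stands still between calls to the robot, and variables do not carry over. Pictures are saved under pics/ and viewed, at most 10 in all, crops included, and the job is handed in when it is done.

```bash
mkdir -p pics; cat > h.py <<'E'
import numpy as np, cv2
from bench import read_state, get_image, job_done
def save(d,name,crop=None,s=1):
    f=d["frame"][:,:,::-1]
    if crop: x0,y0,x1,y1=crop; f=f[y0:y1,x0:x1]
    cv2.imwrite("pics/"+name+".png",cv2.resize(f,None,fx=s,fy=s,interpolation=cv2.INTER_CUBIC))
def ray(d,px,z):
    "pixels Nx2 -> world points on plane height z"
    px=np.atleast_2d(px).astype(float); R=np.array(d["R"]);t=np.array(d["t"])
    v=np.c_[(px[:,0]-d["cx"])/d["fx"],(px[:,1]-d["cy"])/d["fy"],np.ones(len(px))]@R
    c=-R.T@t
    return c+v*((z-c[2])/v[:,2])[:,None]
def cloud(d):
    h,w=d["range_z"].shape; u,v=np.meshgrid(np.arange(w),np.arange(h)); Z=d["range_z"]
    P=np.stack([(u-d["cx"])/d["fx"]*Z,(v-d["cy"])/d["fy"]*Z,Z],-1)
    return (P-np.array(d["t"]))@np.array(d["R"])
def proj(d,X):
    c=np.atleast_2d(X)@np.array(d["R"]).T+np.array(d["t"])
    return np.c_[c[:,0]/c[:,2]*d["fx"]+d["cx"],c[:,1]/c[:,2]*d["fy"]+d["cy"]]
E
python3 - <<'E'
from h import *
for n in("scene","top"):
    d=get_image(n); save(d,n+"0",s=1.4)
    print(n,-np.array(d["R"]).T@np.array(d["t"]),d["fx"],d["R"][2])
s=read_state();print(s)
E
```

```text
scene [1374.70849504  394.70194202 1069.33538021] 450.07604446780977 [-0.60434752 -0.27716682 -0.74695557]
top [ 335.89170703   41.88729705 1277.75457295] 424.1289708110969 [ 0.18982057 -0.00723647 -0.98179213]
{'clock': 0.1, 'joints': array([-1.06540010e+00,  3.85471276e-01,  6.76249090e-03, -4.09824432e-04,
       -1.19399248e+00, -2.58579205e-01]), 'joint_vel': array([-0.00024572, -0.0011018 ,  0.00437939,  0.00283752, -0.00132248,
        0.00072862]), 'joint_efforts': array([-7.42512093e-04, -3.93318129e+01,  1.88929439e+01,  4.19800624e+00,
       -2.59911620e-03,  9.26115462e-06]), 'position': array([ 152.57117404, -605.55851347,  230.33976514]), 'ee_rot': array([-1.23020442e-01,  9.92403661e-01,  9.54817403e-04, -1.78309953e-04]), 'contact_force': array([ 0.91219736,  0.92133168, -0.24851636]), 'wrist_torque': array([-1.98719970e-03, -2.70740542e-02, -5.99422488e-05]), 'grasp_force': 0.0, 'gripper_width': 85.39250545331167}
```

View pics/scene0.png

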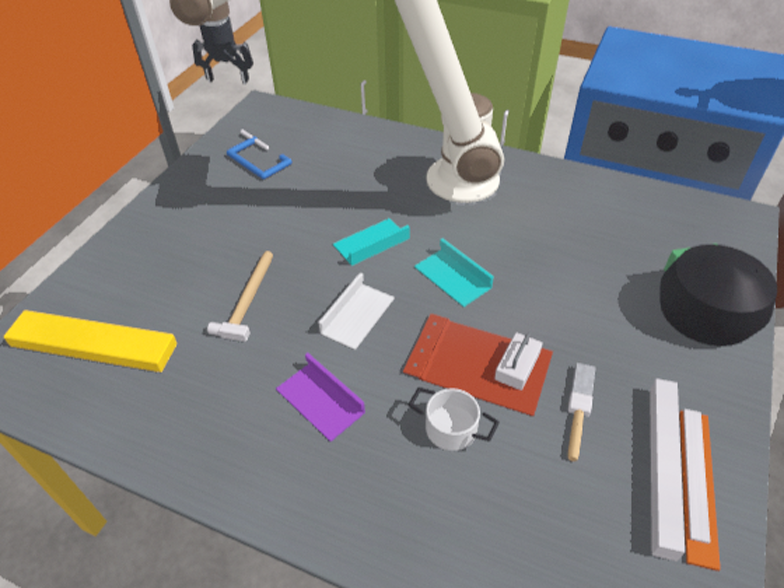

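View pics/top0.png

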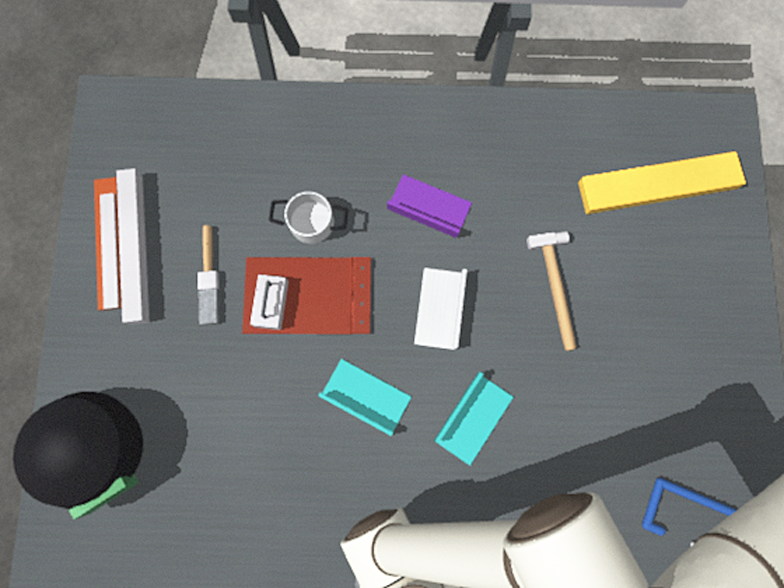

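The top view (1.4x) shows these candidates:
- White folded strip at (440,308), upstand on its right, facing the panel.
- Turquoise look-alikes at (367,397) and (475,418).
- Purple look-alike at (430,205).
- White bars at the left edge, (130,245), which are plain bars with no upstand.

The white strip is the one meant, because it is bright and folded and its flat edge faces the red lip at (372,295). Next I measure it and crop to confirm.

```bash
cat > m.py <<'E'
from h import *
def line(P):
    vx,vy,x,y=cv2.fitLine(P.astype(np.float32),cv2.DIST_HUBER,0,.01,.01).ravel(); return np.array([x,y]),np.array([vx,vy])
def comp(m,seed):
    m=cv2.morphologyEx(m.astype(np.uint8),cv2.MORPH_CLOSE,np.ones((3,3)))
    n,l=cv2.connectedComponents(m); k=l[seed[1],seed[0]]; return l==k
def quad(d,m,z):
    ys,xs=np.nonzero(m); c=cv2.findContours(m.astype(np.uint8),0,cv2.CHAIN_APPROX_NONE)[0]
    c=max(c,key=cv2.contourArea).reshape(-1,2); return ray(d,c,z)[:,:2]
def rect(Q):
    (c,s,a)=cv2.minAreaRect(Q.astype(np.float32)); return np.round(cv2.boxPoints((c,s,a)),1).tolist(),np.round(s,1),a
def masks(d):
    f=d["frame"].astype(int); r,g,b=f[...,0],f[...,1],f[...,2]
    return (r>90)&(g<90)&(b<90)&(r-g>50), (f.min(-1)>150)&(f.max(-1)-f.min(-1)<30)
E
python3 - <<'E'
from m import *
for n,ss,ps in(("top",(311,220),(235,211)),("scene",(258,226),(322,255))):
    d=get_image(n); red,wh=masks(d); P=cloud(d)
    p=comp(red,ps); s=comp(wh,ss)
    print(n,"panel z4",*rect(quad(d,p,4)))
    print(" strip z4",*rect(quad(d,s&(P[...,2]<15),4)))
    print(" strip hem z40",*rect(quad(d,s&(P[...,2]>25),40)), s.sum(), "medz leaf",np.median(P[s&(P[...,2]<15)][:,2]),"maxz",np.percentile(P[s][:,2],99))
    if n=="top": save(d,"crop1",(150,160,370,270),3.5)
E
```

```text
top panel z4 [[493.79998779296875, 371.29998779296875], [500.79998779296875, 97.30000305175781], [669.0, 101.5999984741211], [662.0, 375.6000061035156]] [168.2 274.1] 1.4621108770370483
 strip z4 [[470.5, -81.5], [642.5999755859375, -99.19999694824219], [651.2999877929688, -15.300000190734863], [479.20001220703125, 2.4000000953674316]] [ 84.3 173. ] 84.11929321289062
 strip hem z40 [[469.79998779296875, -86.80000305175781], [636.7000122070312, -105.30000305175781], [637.7999877929688, -96.19999694824219], [470.79998779296875, -77.5999984741211]] [  9.2 168. ] 83.64927673339844 1762 medz leaf 2.547100185236125 maxz 42.01946316067945
scene panel z4 [[495.6000061035156, 370.1000061035156], [501.1000061035156, 94.5999984741211], [674.4000244140625, 98.0], [669.0, 373.6000061035156]] [173.4 275.6] 1.1359200477600098
 strip z4 [[467.1000061035156, -87.5999984741211], [645.0, -109.30000305175781], [656.4000244140625, -15.899999618530273], [478.5, 5.800000190734863]] [ 94.  179.2] 83.03368377685547
 strip hem z40 [[476.1000061035156, -88.19999694824219], [652.7000122070312, -107.30000305175781], [654.4000244140625, -91.80000305175781], [477.79998779296875, -72.5999984741211]] [ 15.7 177.6] 83.79818725585938 1540 medz leaf 1.6041781995498843 maxz 40.53726592797147
```

View pics/crop1.png

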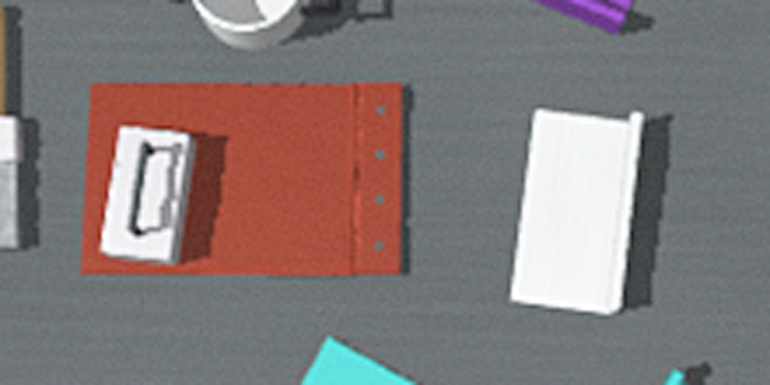

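The crop confirms it. The white strip's flat leaf edge, at (525,205), faces the red lip at (403,180), and its upstand is on the right at (630,210). 

| Item | Position (mm) | Yaw |
|---|---|---|
| Strip front | about (566,-6) | 83.9° |
| Panel step | about (585,134) | 91.3° |

The measured panel (275 x 170) and strip (90 x 170) match the given sizes. I move above the hem at (556,-91.5).

```bash
python3 -m jog '[[[0.67,0.86,0],[0,0,-0.168],-1],[[0.67,0.86,0],[0,0,-0.168],-1],[[0.67,0.86,0],[0,0,-0.168],-1]]'
for i in 1 2 3 4; do :; done
python3 -m jog '[[[0.67,0.86,0],[0,0,0],-1],[[0.67,0.86,0],[0,0,0],-1],[[0.67,0.86,0],[0,0,0],-1]]'
python3 -m jog '[[[0.67,0.86,0],[0,0,0],-1],[[0.67,0.86,0],[0,0,0],-1],[[0.67,0.86,0],[0,0,0],-1]]'
python3 -m jog '[[[0.67,0.86,0],[0,0,0],-1],[[0.67,0.86,0],[0,0,0],-1],[[0.67,0.86,0],[0,0,0],-1]]'
python3 -m jog '[[[0.67,0.86,0],[0,0,0],-1],[[0.67,0.86,0],[0,0,0],-1],[[0.67,0.86,0],[0,0,0],-1]]'
python3 -m jog '[[[0.68,0.845,-0.9],[0,0,0],-1],[[0.68,0.845,-0.9],[0,0,0],-1],[[0.68,0.845,-0.9],[0,0,0],-1],[[0.68,0.845,-0.9],[0,0,0],-1],[[0.68,0.845,-0.9],[0,0,0],-1]]'
python3 - <<'E'
from m import *
from scipy.spatial.transform import Rotation as Ro
s=read_state(); y=Ro.from_quat(s["ee_rot"]).as_matrix()
print(s["clock"],s["position"],"toolY deg",np.degrees(np.arctan2(y[1,1],y[0,1])),"toolZ",y[:,2],s["contact_force"])
d=get_image("scene"); save(d,"above",(200,130,420,300),3.5)
E
```

```text
clock: 0.5
position: [221.1, -517.4, 231.3]
ee_rot: [0.053, 0.999, 0.001, 0.0]
contact_force: [-0.0, -0.6, 0.6]
gripper_width: 85.5
grasp_force: 0.0
clock: 0.8
position: [288.6, -431.0, 231.5]
ee_rot: [0.05, 0.999, 0.0, 0.0]
contact_force: [0.2, -0.9, 0.7]
gripper_width: 85.2
grasp_force: 0.0
clock: 1.1
position: [355.6, -345.6, 231.5]
ee_rot: [0.05, 0.999, 0.0, 0.0]
contact_force: [0.2, -0.9, 0.2]
gripper_width: 85.6
grasp_force: 0.0
clock: 1.4
position: [422.8, -259.9, 231.3]
ee_rot: [0.051, 0.999, -0.0, 0.0]
contact_force: [-0.6, -0.3, 0.4]
gripper_width: 85.4
grasp_force: 0.0
clock: 1.7
position: [490.0, -174.1, 231.1]
ee_rot: [0.051, 0.999, -0.0, 0.0]
contact_force: [0.1, 0.7, 0.0]
gripper_width: 85.2
grasp_force: 0.0
clock: 2.2
position: [555.3, -92.2, 140.4]
ee_rot: [0.052, 0.999, -0.0, -0.001]
contact_force: [0.3, -0.7, 0.1]
gripper_width: 85.8
grasp_force: 0.0
2.2 [555.34312973 -92.24984014 140.38957665] toolY deg 83.98837507424652 toolZ [-2.56719825e-03 -6.73508050e-04 -9.99996478e-01] [ 0.31856316 -0.70135441  0.09024792]
```

View pics/above.png

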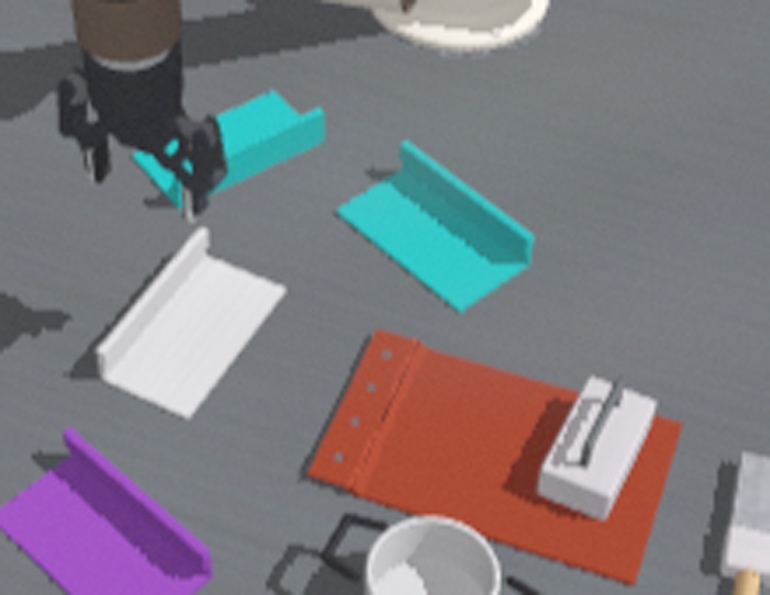

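The fingers, at (90,160) and (190,200), straddle the depth line of the strip's hem at (150,290), so the alignment is fine. I descend and pinch.

```bash
python3 -m jog '[[[0,0,-0.5],[0,0,0],-1],[[0,0,-0.9],[0,0,0],-1],[[0,0,-0.9],[0,0,0],-1],[[0,0,-0.9],[0,0,0],-1]]'
python3 -m jog '[[[0,0,-0.2],[0,0,0],-1],[[0,0,-0.37],[0,0,0],-1],[[0,0,-0.37],[0,0,0],-1],[[0,0,-0.37],[0,0,0],-1]]'
python3 -m jog '[[[0,0,0],[0,0,0],0.5],[[0,0,0],[0,0,0],0.5],[[0,0,0],[0,0,0],0.7],[[0,0,0],[0,0,0],0.8],[[0,0,0],[0,0,0],1],[[0,0,0],[0,0,0],1],[[0,0,0],[0,0,0],1],[[0,0,0],[0,0,0],1],[[0,0,0],[0,0,0],1],[[0,0,0],[0,0,0],1]]'
```

```text
clock: 2.65
position: [556.3, -92.7, 52.8]
ee_rot: [0.053, 0.999, -0.0, 0.001]
contact_force: [1.0, 0.3, 1.7]
gripper_width: 85.3
grasp_force: 0.0
clock: 3.05
position: [557.5, -91.8, 16.9]
ee_rot: [0.052, 0.999, 0.0, 0.002]
contact_force: [0.0, -0.3, 0.1]
gripper_width: 85.2
grasp_force: 0.0
clock: 4.05
position: [555.8, -91.7, 14.6]
ee_rot: [0.052, 0.999, -0.0, 0.0]
contact_force: [-0.8, -2.6, 5.0]
gripper_width: 6.9
grasp_force: 60.5
```

```bash
python3 -m jog '[[[0.07,0.2,0],[0,0,0.014],1],[[0.14,0.4,0],[0,0,0.028],1],[[0.21,0.6,0],[0,0,0.042],1],[[0.28,0.8,0],[0,0,0.056],1],[[0.32,0.9,0],[0,0,0.061],1],[[0.32,0.9,0],[0,0,0.061],1],[[0.32,0.9,0],[0,0,0.061],1]]'
python3 - <<'E'
from m import *
from scipy.spatial.transform import Rotation as Ro
s=read_state(); y=Ro.from_quat(s["ee_rot"]).as_matrix()
print(s["clock"],s["position"],"toolY deg",np.degrees(np.arctan2(y[1,1],y[0,1])),s["contact_force"])
for n in("top","scene"):
    d=get_image(n); red,wh=masks(d); P=cloud(d)
    # seeds from projection
    q=proj(d,[[590,230,4]])[0].astype(int); p=comp(red,q); r=rect(quad(d,p,4)); print(n,"panel",*r)
    w=wh&(P[...,2]<15)&(P[...,0]>480)&(P[...,0]<700)&(P[...,1]>-30)&(P[...,1]<97); 
    w=cv2.morphologyEx(w.astype(np.uint8),cv2.MORPH_OPEN,np.ones((3,3)))
    print(" strip",*rect(quad(d,w,4)),w.sum())
    # front edge (max y per column of x) and end edges from contour
    Q=quad(d,w,4); f=[Q[np.abs(Q[:,0]-x)<4][:,1].max() for x in range(525,650,6)]
    o,v=line(np.c_[np.arange(525,650,6),f]); print(" front edge y@587",o[1]+v[1]/v[0]*(587-o[0]),"yaw",90+np.degrees(np.arctan(v[1]/v[0])))
    for Y in (10,20,30): k=Q[np.abs(Q[:,1]-Y)<4]; print("  ends at y",Y,k[:,0].min(),k[:,0].max())
    for Y in (105,120,200): Qp=quad(d,p,4 if Y>140 else 10.5); k=Qp[np.abs(Qp[:,1]-Y)<4]; print("  panel ends at y",Y,k[:,0].min(),k[:,0].max())
    Qp=quad(d,p,10.5); f=[Qp[np.abs(Qp[:,0]-x)<4][:,1].min() for x in range(520,650,6)]
    o,v=line(np.c_[np.arange(520,650,6),f]); print(" lip edge y@587",o[1]+v[1]/v[0]*(587-o[0]),"yaw",90+np.degrees(np.arctan(v[1]/v[0])))
    if n=="top": save(d,"pre",(200,150,370,270),4)
E
```

```text
clock: 4.75
position: [587.9, -0.4, 14.6]
ee_rot: [-0.012, 1.0, 0.0, 0.0]
contact_force: [-1.7, 3.0, 5.6]
gripper_width: 7.0
grasp_force: 60.8
4.75 [ 5.87901400e+02 -4.20039725e-01  1.46256526e+01] toolY deg 91.39311284749003 [-1.67702428  2.98902636  5.57205175]
top panel [[-46.0, 966.4000244140625], [13.5, -925.0], [1342.5, -883.2000122070312], [1283.0999755859375, 1008.2000122070312]] [1329.7 1892.3] 1.8005313873291016
 strip [[501.0, 85.4000015258789], [503.0, 3.0999999046325684], [589.2000122070312, 5.099999904632568], [587.2000122070312, 87.5]] [86.3 82.4] 1.3734347820281982 732Traceback (most recent call last):
  File "<stdin>", line 13, in <module>
    return umr_maximum(a, axis, None, out, keepdims, initial, where)
ValueError: zero-size array to reduction operation maximum which has no identity
```

```bash
cat > look.py <<'E'
from m import *
import sys
def edge(d,w,z,ax,rng,fn,at):
    "line through extreme points of mask: for ax=0 y(x), ax=1 x(y)"
    ys,xs=np.nonzero(w); Q=ray(d,np.c_[xs,ys],z)[:,:2]; A=[];
    for a in range(*rng,3):
        k=Q[np.abs(Q[:,ax]-a)<2.5]
        if len(k): A.append((a,fn(k[:,1-ax])))
    A=np.array(A); o,v=line(A); return round(float(o[1]+v[1]/v[0]*(at-o[0])),1), round(float(np.degrees(np.arctan(v[1]/v[0]))),2)
def look(name,sy):
    "sy: y range over which strip leaf sides are visible"
    for n in("top","scene"):
        d=get_image(n); red,wh=masks(d); P=cloud(d)
        box=(P[...,0]>480)&(P[...,0]<700)
        p=comp(red,proj(d,[[590,150,4]])[0].astype(int))
        w=wh&(P[...,2]<15)&box&(P[...,1]>sy[0]-20)&(P[...,1]<97)
        print(n,"lip y@587,slope",edge(d,p,10.5,0,(515,655),np.min,587),
          "lip sides@118",edge(d,p,10.5,1,(102,130),np.min,118)[0],edge(d,p,10.5,1,(102,130),np.max,118)[0],
          "panel sides@240",edge(d,p,4,1,(150,330),np.min,240),edge(d,p,4,1,(150,330),np.max,240))
        print("  strip front",edge(d,w,4,0,(515,655),np.max,587)," sides@mid",[edge(d,w,4,1,sy,f,sum(sy)/2) for f in(np.min,np.max)])
        if n=="top" and name: save(d,name,(200,150,370,270),4)
E
python3 -c "
from look import *
look('pre',(10,80))"
```

```text
top lip y@587,slope (-803.3, -5.78) lip sides@118 -7.1 1306.1 panel sides@240 (-11.2, -1.11) (1307.3, -1.8)
  strip front (83.7, -2.16)  sides@mid [(502.0, -1.34), (606.1, 71.75)]
scene lip y@587,slope (99.1, 0.99) lip sides@118 507.2 673.1 panel sides@240 (542.3, 44.54) (669.6, -0.92)
  strip front (85.8, 0.99)  sides@mid [(514.9, -49.59), (676.6, -1.46)]
```

View pics/pre.png

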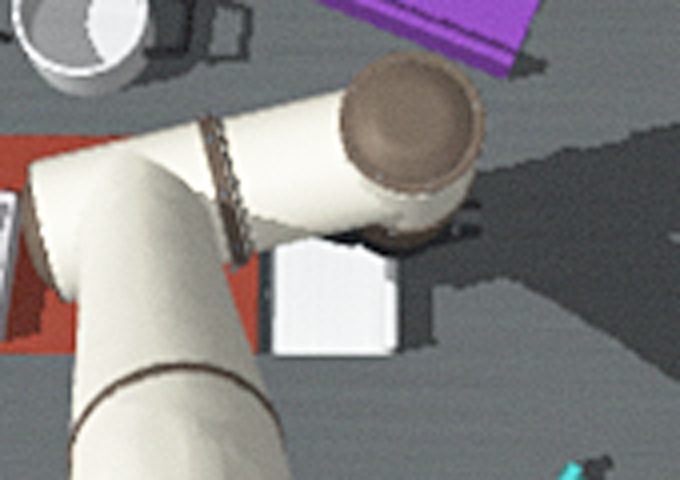

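The arm hides most of the panel in the top view. The visible near end of the strip, at crop row 354, is level with the panel's near side at row 353. The front edge is parallel to the lip with a gap of about 13 mm. I enter the lip slowly and watch the force.

```bash
python3 -m jog '[[[-0.003,0.03,0],[0,0,0],1],[[-0.006,0.06,0],[0,0,0],1],[[-0.01,0.09,0],[0,0,0],1],[[-0.01,0.12,0],[0,0,0],1]]'
python3 -m jog '[[[0,0.03,0],[0,0,0],1],[[0,0.06,0],[0,0,0],1]]'
python3 -m jog '[[[0,0.03,0],[0,0,0],1],[[-0.002,0.06,0],[0,0,0],1],[[-0.002,0.1,0],[0,0,0],1]]'
python3 -c "
from look import *
look(None,(30,85)); d=get_image('scene'); save(d,'ent',(220,160,420,300),4)"
```

```text
clock: 5.3
position: [586.9, 9.3, 14.6]
ee_rot: [-0.011, 1.0, -0.001, -0.0]
contact_force: [-0.4, -6.5, 4.5]
gripper_width: 7.0
grasp_force: 60.8
clock: 5.5
position: [586.7, 15.2, 14.6]
ee_rot: [-0.011, 1.0, -0.001, -0.0]
contact_force: [0.0, -7.8, 4.7]
gripper_width: 6.8
grasp_force: 60.8
clock: 5.8
position: [586.4, 25.1, 14.6]
ee_rot: [-0.011, 1.0, -0.001, -0.0]
contact_force: [-0.2, -6.8, 4.3]
gripper_width: 6.6
grasp_force: 60.8
top lip y@587,slope (-803.3, -5.78) lip sides@118 -7.1 1306.1 panel sides@240 (-11.2, -1.11) (1307.3, -1.8)
  strip front (93.9, 1.65)  sides@mid [(501.6, -1.38), (579.5, 13.21)]
scene lip y@587,slope (101.4, 0.5) lip sides@118 507.2 672.5 panel sides@240 (543.1, 45.29) (669.5, -0.94)
  strip front (93.6, 1.23)  sides@mid [(526.1, -56.81), (675.8, -0.56)]
```

View pics/ent.png

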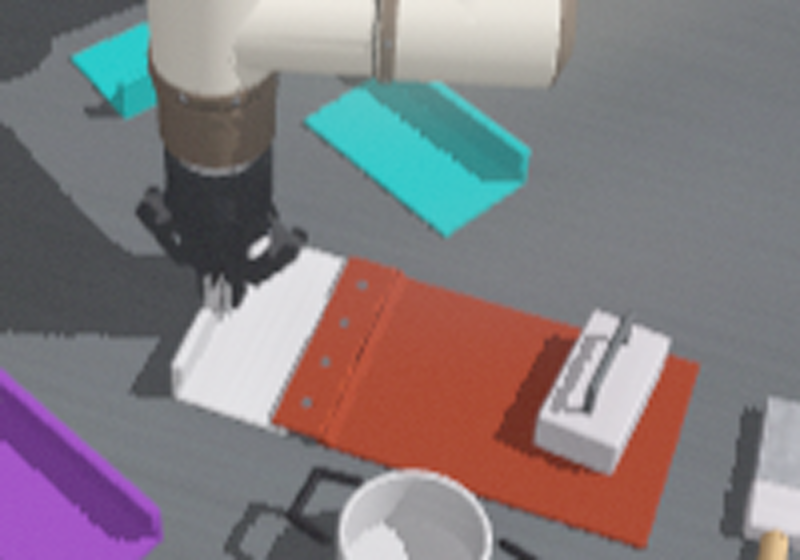

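The lip lies over the strip: its red edge, from (345,260) to (275,425), is unbroken with the strip emerging from beneath. The ends look level. I go on to about 5 mm short of the step, then creep.

```bash
python3 -m jog '[[[-0.002,0.03,0],[0,0,0],1],[[-0.004,0.06,0],[0,0,0],1],[[-0.006,0.09,0],[0,0,0],1],[[-0.008,0.12,0],[0,0,0],1],[[-0.01,0.15,0],[0,0,0],1],[[-0.01,0.17,0],[0,0,0],1]]' | grep -E "pos|force"
python3 -m jog '[[[0,0.01,0],[0,0,0],1],[[0,0.02,0],[0,0,0],1]]' | grep -E "pos|contact"
```

```text
position: [585.5, 42.2, 14.6]
contact_force: [0.5, -7.7, 4.3]
grasp_force: 60.8
position: [585.4, 44.1, 14.6]
contact_force: [1.1, -7.5, 5.1]
```

```bash
python3 -m jog '[[[0,0.007,0],[0,0,0],1],[[0,0.015,0],[0,0,0],1]]' | grep -E "pos|contact"
python3 -m jog '[[[0,0.007,0],[0,0,0],1],[[0,0.01,0],[0,0,0],1]]' | grep -E "pos|contact"
python3 -m jog '[[[0,0.005,0],[0,0,0],1],[[0,0.01,0],[0,0,0],1]]' | grep -E "pos|contact"
```

```text
position: [585.4, 45.5, 14.6]
contact_force: [0.4, -7.6, 6.0]
position: [585.3, 46.5, 14.6]
contact_force: [0.3, -7.1, 5.3]
position: [585.3, 47.4, 14.6]
contact_force: [0.3, -8.0, 5.7]
```

```bash
python3 -m jog '[[[0,0.004,0],[0,0,0],1],[[0,0.008,0],[0,0,0],1]]' | grep -E "pos|contact"
python3 -m jog '[[[0,0.004,0],[0,0,0],1],[[0,0.007,0],[0,0,0],1]]' | grep -E "pos|contact"
```

```text
position: [585.3, 47.9, 14.6]
contact_force: [0.5, -10.8, 5.8]
position: [585.3, 48.0, 14.6]
contact_force: [0.3, -13.0, 5.3]
```

```bash
python3 -c "
from look import *
look(None,(48,90)); s=read_state(); print(s['contact_force'],s['wrist_torque'],s['clock'])"
```

```text
top lip y@587,slope (-803.3, -5.78) lip sides@118 -7.1 1306.1 panel sides@240 (-11.2, -1.11) (1307.3, -1.8)
  strip front (93.8, 1.46)  sides@mid [(501.4, -1.38), (574.4, 19.26)]
scene lip y@587,slope (100.9, 1.02) lip sides@118 506.8 671.4 panel sides@240 (543.2, 45.22) (669.6, -0.77)
  strip front (93.6, 1.23)  sides@mid [(541.0, -71.56), (674.5, -2.7)]
[  1.78290202 -10.70965657   6.10037546] [-3.07826695 -0.36869783  0.00678233] 7.85
```

The force rose from 7.5 to 13 N at y = 48, which is exactly the predicted home position. Now I press down.

```bash
python3 -m jog '[[[0,0,-0.005],[0,0,0],1],[[0,0,-0.01],[0,0,0],1],[[0,0,-0.01],[0,0,0],1]]' | grep -E "pos|contact"
python3 -m jog '[[[0,0,-0.005],[0,0,0],1],[[0,0,-0.01],[0,0,0],1],[[0,0,-0.01],[0,0,0],1]]' | grep -E "pos|contact"
python3 -c "
from look import *
for n in('scene','top'):
    d=get_image(n); red,wh=masks(d); P=cloud(d)
    m=wh&(P[...,0]>520)&(P[...,0]<665)&(P[...,2]<15)&(P[...,1]>0)&(P[...,1]<92); Q=P[m]
    print(n,m.sum(),np.polyfit(Q[:,1]-45,Q[:,2],1))
    for lo,hi in((102,130),(145,180)):
        r=red&(P[...,1]>lo)&(P[...,1]<hi)&(P[...,0]>500)&(P[...,0]<665)&(P[...,2]<40); print('  panel z',lo,np.median(P[r][:,2]),r.sum())
"
```

```text
position: [585.3, 47.9, 14.6]
contact_force: [-0.9, -10.6, 10.4]
position: [585.3, 47.9, 14.5]
contact_force: [-2.2, -11.1, 15.9]
scene 470 [0.01648425 1.0578406 ]
  panel z 102 7.981436035652177 357
  panel z 145 1.8535388328585576 512
top 231 [0.0289034  1.84414546]
  panel z 102 9.525421767874125 221
  panel z 145 2.91521592841381 183
```

```bash
python3 -m jog '[[[0,0,0.006],[0,0,0],1],[[0,0,0.006],[0,0,0],1],[[0,0,0.006],[0,0,0],1]]' | grep -E "pos|contact"
python3 -c "
from look import *
d=get_image('scene'); red,wh=masks(d); P=cloud(d); f=d['frame'].astype(int)
def fit(m,t):
    Q=P[m]; A=np.c_[Q[:,0]-590,Q[:,1]-60,np.ones(len(Q))]
    k=np.ones(len(Q),bool)
    for _ in range(4): c=np.linalg.lstsq(A[k],Q[k,2],rcond=None)[0]; r=Q[:,2]-A@c; k=np.abs(r)<2.5*r[k].std()
    n=k.sum(); sg=r[k].std()/(np.sqrt(n)*A[k].std(0)[:2]); print(t,n,c.round(4),'+-',sg.round(4))
B=(np.abs(P[...,2])<12)
fit(wh&B&(P[...,0]>510)&(P[...,0]<665)&(P[...,1]>0)&(P[...,1]<92),'leaf')
dark=(f.max(-1)<130)&(f.max(-1)-f.min(-1)<30)
fit(dark&B&(P[...,0]>685)&(P[...,0]<760)&(P[...,1]>-100)&(P[...,1]<60),'table')
fit(dark&B&(P[...,0]>400)&(P[...,0]<1000)&(P[...,1]>-200)&(P[...,1]<400),'table wide')
fit(red&B&(P[...,0]>510)&(P[...,0]<660)&(P[...,1]>142)&(P[...,1]<240),'panel')
"
```

```text
position: [585.3, 47.9, 14.5]
contact_force: [-1.6, -10.5, 12.4]
leaf 467 [0.005  0.0226 1.38  ] +- [0.0024 0.0074]
table 353 [-0.0119  0.0057 -0.2975] +- [0.0058 0.0023]
table wide 22995 [ 9.0000e-04  4.0000e-04 -2.3428e+00] +- [0.0001 0.0001]
panel 1327 [ 4.0000e-04 -5.0000e-03  2.3689e+00] +- [0.0013 0.002 ]
```

```bash
python3 -c "
from look import *
for n in ('scene','top'):
  acc={}
  for i in range(6):
    d=get_image(n); red,wh=masks(d); P=cloud(d); f=d['frame'].astype(int)
    dark=(f.max(-1)<130)&(f.max(-1)-f.min(-1)<30)&(np.abs(P[...,2])<12)
    T=np.median(P[dark&(P[...,0]>400)&(P[...,0]<900)&(P[...,1]>-200)&(P[...,1]<400)][:,2])
    for y in range(56,96,8):
        m=wh&(P[...,0]>510)&(P[...,0]<660)&(P[...,2]<12)&(np.abs(P[...,1]-y)<4); acc.setdefault(y,[]).append(np.mean(P[m][:,2])-T)
    for y in (105,115,125):
        m=red&(P[...,0]>510)&(P[...,0]<655)&(P[...,2]<25)&(np.abs(P[...,1]-y)<5); acc.setdefault(y,[]).append(np.mean(P[m][:,2])-T)
  print(n,{y:(round(np.mean(v),2),round(np.std(v)/6**.5,2)) for y,v in acc.items()})
s=read_state(); print(s['clock'],s['contact_force'],s['position'])
"
```

```text
scene {56: (np.float64(3.61), np.float64(0.14)), 64: (np.float64(3.86), np.float64(0.08)), 72: (np.float64(3.84), np.float64(0.08)), 80: (np.float64(3.88), np.float64(0.09)), 88: (np.float64(3.95), np.float64(0.07)), 105: (np.float64(10.37), np.float64(0.07)), 115: (np.float64(10.25), np.float64(0.09)), 125: (np.float64(10.34), np.float64(0.1))}
top {56: (np.float64(4.38), np.float64(0.08)), 64: (np.float64(4.17), np.float64(0.1)), 72: (np.float64(4.12), np.float64(0.11)), 80: (np.float64(4.2), np.float64(0.12)), 88: (np.float64(3.97), np.float64(0.07)), 105: (np.float64(10.58), np.float64(0.12)), 115: (np.float64(10.58), np.float64(0.09)), 125: (np.float64(10.57), np.float64(0.08))}
9.5 [ -2.89795566 -11.48736395  13.15848228] [585.31394864  47.92562617  14.56783661]
```

The leaf reads 4 mm all along and the lip 10.5 mm. The strip is flat, home and level, pressed down with 12–13 N.

```bash
python3 -c "
from bench import job_done
print(job_done())"
```

```text
the job is handed in; nothing more can be done
None
```

I handed the job in with the strip tucked home under the red panel's lip, square, its ends within about 2 mm of level, and lying flat with the gripper pressing down at about 12 N; no verdict came back, so these are my own camera and force readings.

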